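Seat the matching splined head in a decorating wheel and keep it pressed home

ROBOT

A 7-joint arm with a two-finger parallel gripper is mounted at the origin on the work surface. World frame = base frame: x ahead of the robot, y to its left, z up, the work surface at z = 0. Lengths are in m, angles in rad, forces in N, time in s.
With the tool pointing down it reaches from about 0.4 to 0.9 m from the base axis. Payload 5.6 kg.
Tool frame: the origin (TCP) lies midway between the tips of the shut fingers; the grasp point (between the pads) lies 19 mm behind it (ctrl.hold_point_z is the distance from the TCP to the grasp point, in m); z points along the fingers, y is the line along which they close (so a half turn about z gives the same grasp; the last joint's range is limited). The gripper opens to 92 mm and grips with 3 to 60 N. Pads are 20 mm wide; open, the fingers measure 128 mm over their backs; the gripper's body (75 mm by 189 mm) begins 69 mm behind the grasp point.
Start: joints at [-1.156, 0.468, -0.012, 1.603, 0.006, 1.071, -0.056], TCP at [0.287, 0.583, 0.215] pointing down, gripper open.
Joint ranges: [-2.53, 2.53], [-0.31, 2.02], [-1.57, 1.55], [0.28, 2.44], [-1.29, 4.43], [0.15, 1.84], [-2.92, 2.92]. Speed limits (rad/s): [2.57, 2.57, 3.14, 3.14, 3.14, 3.14, 3.14].

INTERFACE

Orientations are given as a unit quaternion [w, x, y, z].
In Python, from workcell import ctrl gives the robot as it stands.
- The arm moves only by the tool jog_arm, never from a script. Its argument "commands" is a list of rows, each an object of numbers: "x", "y", "z": the shift along the world's x, y, z normalised to -1 to 1, where 1 is 400 mm; "ax", "ay", "az": the turn, a rotation vector about the world's x, y, z normalised to -1 to 1, where 1 is pi rad. A call has 1 to 12 rows; each row shifts and turns the commanded pose from where the row before left it; what a row does not reach is not made up. A row lasts 1/8 s, in which the tool goes at most 62.5 mm and 10.7 degrees, less where a joint would pass 70% of its speed; a pose out of reach is approached as far as the arm can. A call with a number of a shift or a turn outside -1 to 1 is refused whole. A call with a gripper value outside its range is refused whole. "claw" is the opening, from -1 (shut) to 1 (fully open), set as the call begins (left out, the last holds). The fingers move at their own pace and stop on an object; "grip_force" is the grip in N (left out, the last holds). Time passes only in rows, so rows that do not move let the fingers close. It gives the time, the measured TCP pose, the force, the opening and the grip force at its end, in the units of the state.
- ctrl.read_state(): the state, without advancing time (a new reading comes with each control period).
- ctrl.read_camera(name): name is "scene" or "top" or "wrist"; returns the picture (400x640x3 uint8, red, green, blue); there is no depth.
- ctrl.camera_info(name): a dict with "mtx" (3x3 intrinsics, pixels), "world_from_camera" (4x4, takes a point from camera to world coordinates). Camera axes: x right, y up, looking along -z (the intrinsics and any distortion apply to the point x, -y, -z); pixel columns grow to the right and rows downward; lengths in m; the calibration is good to about 2 mm. A picture is of the moment at which its call begins: read the wrist's pose just before it. camera_info takes no time and is no camera call; for the wrist camera it gives the pose at the moment of the call.
- ctrl.job_done(): hands the job in; it is judged then, once.
The state is a dict: "clock": time; "joint_positions": joint angles; "qvel": joint speeds; "tau": joint torques, N m; "ee_pos": TCP position; "tcp_rot": TCP orientation; "ft_force": force on the tool from outside, world axes, zero at the start; "wrist_torque": the same for the moment, N m; "grip_width": finger opening in m; "grip_force": force on a finger pad.
Only numpy, scipy, OpenCV 4.12 (cv2) and the standard library are available. Lean on these libraries where they do the work, as an engineer would, in place of code of your own. Each camera call takes 0.05 s, during which the arm holds its last target. There are 200 camera calls.

TASK

Look which white piece is waiting on the blue mat: if it is the bowl, take the wide blue head from the wooden stand, if it is the mug, the narrow orange one. Fit its splined stem into the hub of the decorating wheel, turning it until the splines mesh, and slide it fully home against the spring, so that its disc sits flush on the hub. Finish while still gripping the head by its white bar and pressing it down (the spring pushes it out otherwise); leave the other head in the stand, and do not disturb the bowl, the mug or the paint bottle.

Things in the scene. Friction and masses are not known exactly. Their poses are not given: they have to be found in the camera images.
- mat: blue square waiting mat, 150 x 150 mm, 6 mm thick, fixed on the table; origin at the centre of its underside. Whichever white piece stands on it decides the head
- bowl_mid (a point): centre (half-way up) of the loose white bowl, 130 mm in diameter, 65 mm tall. It stands upright on the blue mat or on the plywood board
- mug_mid (a point): centre (half-way up) of the loose white mug, 82 mm in diameter with a handle, 95 mm tall. It stands on whichever of mat and board the bowl does not
- wide_head_grip (a point): centre of the white grip bar (50 x 24 mm, 40 mm tall) on top of the loose wide blue head. This point is 64 mm above the stem's lower end, 32 mm above the disc's underside, 20 mm below the top. Own x runs along the bar's 50 mm, y across its 24 mm (grip it across y), z up. Starts upright in a hole of the stand, at any yaw
- narrow_head_grip (a point): centre of the white grip bar (50 x 24 mm, 40 mm tall) on top of the loose narrow orange head. This point is 64 mm above the stem's lower end, 32 mm above the disc's underside, 20 mm below the top. Own x runs along the bar's 50 mm, y across its 24 mm (grip it across y), z up. Starts upright in a hole of the stand, at any yaw
- wide_head: the wide blue head, 300 g give or take 40 %, 84 mm tall; origin at the centre of the stem's lower end, axes as at its grip point. Steel stem of '+' section, 32 mm long, its two ribs along own x and y, each 28 mm tip to tip, 7 mm thick, lower edges rounded; then a disc 106 mm wide, 12 mm thick, its underside the seating face (at the start on the stand's top); then the grip bar
- narrow_head: the narrow orange head, 200 g give or take 40 %, 84 mm tall; origin at the centre of the stem's lower end, axes as at its grip point. Steel stem of '+' section, 32 mm long, its two ribs along own x and y, each 28 mm tip to tip, 7 mm thick, lower edges rounded; then a disc 64 mm wide, 12 mm thick, its underside the seating face (at the start on the stand's top); then the grip bar
- stand: fixed light wooden block, 100 (x) x 250 (y) x 45 mm tall, origin at the centre of its underside; two round holes of 36 mm, 65 mm either side of the centre along own y, one head in each, either way round
- hub_mouth (a point): centre of the hub's upper rim, 85 mm above the table. The bore is round, 31 mm wide, for 4 mm; below, four corner splines leave a '+' passage with slots 9 mm wide along own x and y (z up), marked by black lines on the rim. Any quarter turn of a stem fits, with 1 mm play each side of a rib. Home: stem's end 32 mm below this point, disc flush on the rim
- wheel: the decorating wheel: grey round foot, 170 mm wide, 30 mm tall, fixed to the table, origin at the centre of its underside; on it the aluminium hub, 80 mm wide, which turns about the vertical, but stiffly (0.15 N m), and starts at any angle
- ejector (a joint): travel in m of the sprung red ejector inside the bore, which the stem's end pushes down: 0 = up (20 mm below the rim), about 0.012 = the head fully home. It pushes back with 6 N at first touch and 12 N at home, more than a head's weight
- bottle_mid (a point): centre of a blue paint bottle with white cap, 54 mm in diameter, 130 mm tall, standing loose on the table; to be left alone

How it is judged:
On the way, in this order (a step that is already met when the one before it is completed fails the run):
1. the head that matches the piece on the mat is lifted clear of the stand (((horizontal distance between bowl_mid and mat below 0.06 m and height (world z) of wide_head_grip above 0.135 m) or (horizontal distance between mug_mid and mat below 0.06 m and height (world z) of narrow_head_grip above 0.135 m))), for 0.1 s.
2. its stem has entered the hub's splines, at least 8 mm past their top, upright (((horizontal distance between bowl_mid and mat below 0.06 m and z of wide_head_grip in the frame of hub_mouth below 0.052 m and horizontal distance between wide_head_grip and hub_mouth below 0.006 m) or (horizontal distance between mug_mid and mat below 0.06 m and z of narrow_head_grip in the frame of hub_mouth below 0.052 m and horizontal distance between narrow_head_grip and hub_mouth below 0.006 m))), for 0.1 s.
At the end, for the whole second after the job is handed in: the right head is gripped by its bar (over 5 N, grasp point within 35 mm of its centre), upright within 0.06 rad, within 4 mm of the hub's axis, its disc within 1.8 mm of the hub's rim, the ejector pressed over 9.5 mm; the other head still in the stand; bowl, mug, bottle within 30 mm of their starts (((horizontal distance between bowl_mid and mat below 0.06 m and z of wide_head_grip in the frame of hub_mouth between 0.028 and 0.0338 m and horizontal distance between wide_head_grip and hub_mouth below 0.004 m and angle between wide_head_grip's own z axis and vertical below 0.06 rad and contact force between the fingers and wide_head above 5 N and distance between the grasp point and wide_head_grip below 0.035 m and height (world z) of narrow_head_grip between 0.065 and 0.09 m) or (horizontal distance between mug_mid and mat below 0.06 m and z of narrow_head_grip in the frame of hub_mouth between 0.028 and 0.0338 m and horizontal distance between narrow_head_grip and hub_mouth below 0.004 m and angle between narrow_head_grip's own z axis and vertical below 0.06 rad and contact force between the fingers and narrow_head above 5 N and distance between the grasp point and narrow_head_grip below 0.035 m and height (world z) of wide_head_grip between 0.065 and 0.09 m)) and value of joint ejector above 0.0095 m and distance of each of bowl_mid, mug_mid, bottle_mid from where it was at the start of the episode below 0.03 m); the arm keeps its last pose, push and grip.
It fails at once if the head that is not needed is pulled up out of the stand ((horizontal distance between bowl_mid and mat below 0.06 m and height (world z) of narrow_head_grip above 0.1 m) or (horizontal distance between mug_mid and mat below 0.06 m and height (world z) of wide_head_grip above 0.1 m)).
It fails at once if the bowl, the mug or the paint bottle is shoved or tipped (distance of any of bowl_mid, mug_mid, bottle_mid from where it was at the start of the episode above 0.03 m or angle between any of bowl_mid, mug_mid, bottle_mid's own z axis and vertical above 0.4 rad).
It also fails if it takes over 42 s, if anything falls off the work surface, if the arm or the gripper's body presses on something with over 40 N, if the wrist force passes 120 N, or if a joint passes its speed limit or range.

## Working session

There is one attempt and no reset: what is moved stays moved. The work goes in short steps, Python scripts to look and compute and a tool call to move; the robot and the scene stay as the last step left them, time stands still between calls to the robot, and variables do not carry over. Pictures are saved under pics/ and viewed, at most 10 in all, crops included, and the job is handed in when it is done.

Besides the shell and the picture viewer there is one more tool, called by a JSON object that holds its "fn" and its "kwargs", one argument or row to a line. jog_arm: Moves the arm, as the interface text tells. Its arguments: {"type":"object","properties":{"commands":{"type":"array","items":{"type":"object","properties":{"x":{"type":"number"},"y":{"type":"number"},"z":{"type":"number"},"ax":{"type":"number"},"ay":{"type":"number"},"az":{"type":"number"}}}},"claw":{"type":"number"},"grip_force":{"type":"number"}},"required":["commands"]}

```bash
mkdir -p pics; python3 - <<'E'
from workcell import ctrl
import cv2, numpy as np
for n in("top","scene"):
    im=ctrl.read_camera(n); cv2.imwrite(f"pics/{n}0.png",im[:,:,::-1]); i=ctrl.camera_info(n); print(n,np.round(i["mtx"],1).tolist(),np.round(i["world_from_camera"],3).tolist(),[k for k in i])
s=ctrl.read_state(); print(s["clock"],s["ee_pos"],s["tcp_rot"],s["grip_width"])
E
```

```text
top [[460.8, 0.0, 320.0], [0.0, 460.8, 210.8], [0.0, 0.0, 1.0]] [[0.016, 0.987, -0.161, 0.415], [-1.0, 0.015, -0.006, 0.02], [-0.004, 0.161, 0.987, 1.238], [0.0, 0.0, 0.0, 1.0]] ['mtx', 'world_from_camera']
scene [[411.2, 0.0, 317.3], [0.0, 411.2, 191.3], [0.0, 0.0, 1.0]] [[-0.403, -0.625, 0.668, 1.309], [0.915, -0.279, 0.291, 0.329], [0.005, 0.729, 0.685, 0.827], [0.0, 0.0, 0.0, 1.0]] ['mtx', 'world_from_camera']
0.1 [0.28713665 0.58257296 0.21374446] [-1.13756573e-04  2.26953534e-01  9.73905279e-01 -7.66365135e-04] 0.0916032316395838
```

View pics/top0.png

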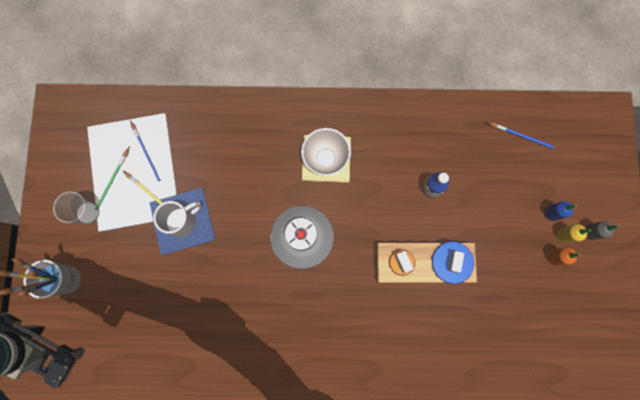

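View pics/scene0.png

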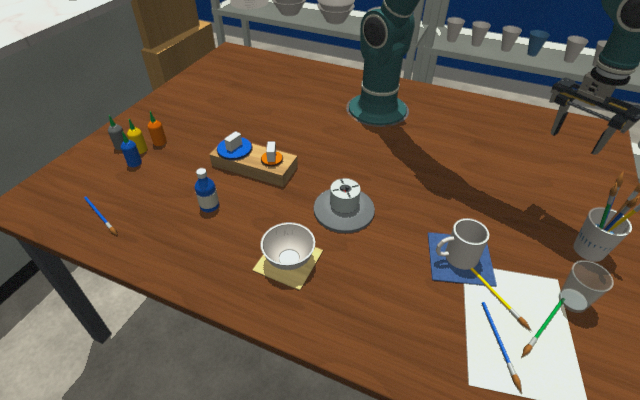

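The top view shows the mug on the blue mat (~175,217), so I need the narrow orange head (~403,261). The hub is at ~(301,233), the bowl on the board at (326,152), and the bottle at (437,184).

```bash
cat > h.py <<'E'
import cv2, numpy as np
from workcell import ctrl
def ray(info,px,z):
    M=np.array(info["mtx"]);T=np.array(info["world_from_camera"])
    px=np.atleast_2d(np.asarray(px,float))
    d=np.c_[px,np.ones(len(px))]@np.linalg.inv(M).T
    d=(d*[1,-1,-1])@T[:3,:3].T
    o=T[:3,3]
    return (o+d*((z-o[2])/d[:,2])[:,None])[:,:2]
def blobs(mask,amin):
    cs,_=cv2.findContours(mask.astype(np.uint8),cv2.RETR_EXTERNAL,cv2.CHAIN_APPROX_NONE)
    return [c[:,0,:] for c in cs if cv2.contourArea(c)>=amin]
def rect(info,c,z):
    w=ray(info,c,z); (cx,cy),(a,b),an=cv2.minAreaRect((w*1000).astype(np.float32))
    if a<b: a,b=b,a; an+=90
    return np.round([cx,cy,a,b,(an+90)%180-90],1)
E
python3 - <<'E'
from h import *
im=cv2.imread("pics/top0.png"); hsv=cv2.cvtColor(im,cv2.COLOR_BGR2HSV); i=ctrl.camera_info("top")
H,S,V=cv2.split(hsv)
roi=np.zeros_like(H,bool); roi[235:290,370:485]=1
for c in blobs((S<60)&(V>120)&roi,20): print("bar",c.mean(0),rect(i,c,.097))
for c in blobs((H>=5)&(H<16)&(S>200)&(V>150)&roi,20): print("orange",c.mean(0),rect(i,c,.057))
roi[:]=0; roi[200:270,265:340]=1
for c in blobs((S<40)&(V>190)&roi,20): print("rim part",c.mean(0),rect(i,c,.085))
for c in blobs((S<40)&(V>70)&roi,500): print("foot",c.mean(0),rect(i,c,.03))
cv2.imwrite("pics/crop.png",np.hstack([cv2.resize(im[215:255,280:320],None,fx=9,fy=9,interpolation=2),cv2.resize(im[240:280,382:422],None,fx=9,fy=9,interpolation=2)]))
E
```

```text
bar [457.07272727 261.30909091] [ 480.5 -313.3   51.4   25.1  -12. ]
bar [404.54901961 261.21568627] [ 479.1 -183.4   50.    25.6   26.1]
rim part [289.66666667 232.42857143] [547.2 102.   48.3  24.6  -6.7]
rim part [304.45669291 233.52755906] [545.9  67.2  76.8  63.4  -3.7]
foot [301.67428571 236.81142857] [543.8  73.9 163.8 163.1 -43.6]
```

View pics/crop.png

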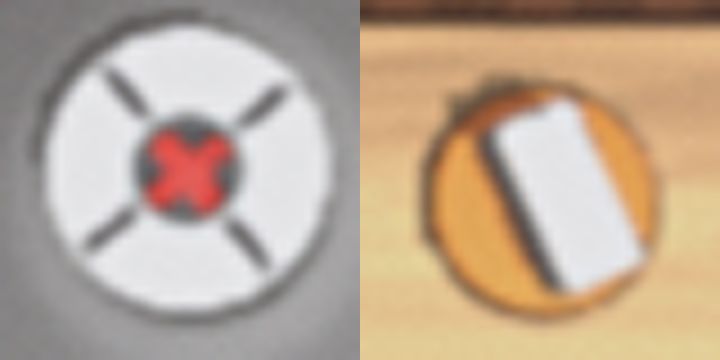

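{"fn": "jog_arm", "kwargs": {
  "commands": [
    {"x": 0.065,"y": -0.12,"z": 0.025,"az": -0.036},
    {"x": 0.065,"y": -0.12,"z": 0.025,"az": -0.036},
    {"x": 0.065,"y": -0.12,"z": 0.025,"az": -0.036},
    {"x": 0.065,"y": -0.12,"z": 0.025,"az": -0.036},
    {"x": 0.065,"y": -0.12,"z": 0.025,"az": -0.036},
    {"x": 0.065,"y": -0.12,"z": 0.025,"az": -0.036},
    {"x": 0.065,"y": -0.12,"z": 0.025,"az": -0.036},
    {"x": 0.065,"y": -0.12,"z": 0.025,"az": -0.036},
    {"x": 0.065,"y": -0.12,"z": 0.025,"az": -0.036},
    {"x": 0.065,"y": -0.12,"z": 0.025,"az": -0.036},
    {},
    {}
  ],
  "claw": 0.5
}}

```text
invalid input at $.commands[0]: expected keys x, y, z, ax, ay, az
```

```bash
python3 - <<'E'
from h import *
i=ctrl.camera_info("wrist"); im=ctrl.read_camera("wrist"); cv2.imwrite("pics/w1.png",im[:,:,::-1])
np.savez("w1.npz",mtx=i["mtx"],world_from_camera=i["world_from_camera"]); print(np.round(i["mtx"],1),np.round(i["world_from_camera"],3))
s=ctrl.read_state(); print(s["clock"],s["ee_pos"],s["tcp_rot"],s["grip_width"],s["ft_force"],s["joint_positions"])
E
```

```text
[[283.5   0.  318.1]
 [  0.  283.5 200.3]
 [  0.    0.    1. ]] [[ 0.442 -0.869 -0.222  0.225]
 [ 0.897  0.428  0.111  0.613]
 [-0.002 -0.248  0.969  0.384]
 [ 0.     0.     0.     1.   ]]
0.15 [0.28715872 0.58263457 0.21385329] [-9.14993684e-05  2.26945337e-01  9.73907260e-01 -6.74501265e-04] 0.09180750645363535 [ 0.2270348  -0.27685664 -0.64153552] [-1.15599048  0.46819134 -0.01159568  1.6034005   0.00602379  1.07139576
 -0.05631421]
```

View pics/w1.png

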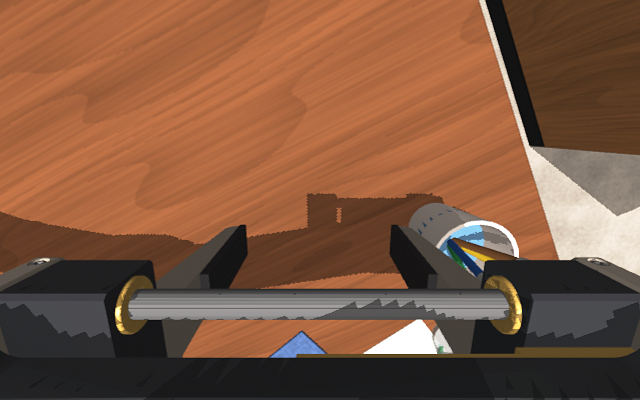

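The wrist view looks down between the fingers; points on the tool axis appear near the image centre. I'll resend the move with all six keys in each row.

{"fn": "jog_arm", "kwargs": {
  "commands": [
    {"x": 0.065,"y": -0.127,"z": 0.02,"ax": 0,"ay": 0,"az": -0.036},
    {"x": 0.065,"y": -0.127,"z": 0.02,"ax": 0,"ay": 0,"az": -0.036},
    {"x": 0.065,"y": -0.127,"z": 0.02,"ax": 0,"ay": 0,"az": -0.036},
    {"x": 0.065,"y": -0.127,"z": 0.02,"ax": 0,"ay": 0,"az": -0.036},
    {"x": 0.065,"y": -0.127,"z": 0.02,"ax": 0,"ay": 0,"az": -0.036},
    {"x": 0.065,"y": -0.127,"z": 0.02,"ax": 0,"ay": 0,"az": -0.036},
    {"x": 0.065,"y": -0.127,"z": 0.02,"ax": 0,"ay": 0,"az": -0.036},
    {"x": 0.065,"y": -0.127,"z": 0.02,"ax": 0,"ay": 0,"az": -0.036},
    {"x": 0.065,"y": -0.127,"z": 0.02,"ax": 0,"ay": 0,"az": -0.036},
    {"x": 0.065,"y": -0.127,"z": 0.02,"ax": 0,"ay": 0,"az": -0.036},
    {"x": 0,"y": 0,"z": 0,"ax": 0,"ay": 0,"az": 0},
    {"x": 0,"y": 0,"z": 0,"ax": 0,"ay": 0,"az": 0}
  ],
  "claw": 0.4
}}

```text
clock: 1.65
ee_pos: [0.5468, 0.0758, 0.2941]
tcp_rot: [-0.0, 0.713, 0.701, -0.0]
ft_force: [0.4, 0.7, -0.4]
grip_width: 0.0644
grip_force: 0.0
```

```bash
python3 - <<'E'
from h import *
s=ctrl.read_state(); i=ctrl.camera_info("wrist"); im=ctrl.read_camera("wrist"); cv2.imwrite("pics/w2.png",im[:,:,::-1])
np.savez("w2.npz",mtx=i["mtx"],world_from_camera=i["world_from_camera"]); print(np.round(i["world_from_camera"],3))
print(s["clock"],s["ee_pos"],s["tcp_rot"],s["grip_width"],s["ft_force"],s["joint_positions"])
E
```

```text
[[ 1.     0.017  0.004  0.548]
 [-0.017  0.969  0.247  0.145]
 [ 0.    -0.247  0.969  0.464]
 [ 0.     0.     0.     1.   ]]
1.65 [0.54682235 0.07578001 0.2941367 ] [-4.89461344e-04  7.13100964e-01  7.01061134e-01 -2.48594778e-04] 0.06437731378196783 [ 0.43687904  0.7481919  -0.38773228] [-0.56999671  0.23010868  0.44374984  1.7766078  -0.1075643   1.15960598
 -0.11031354]
```

View pics/w2.png

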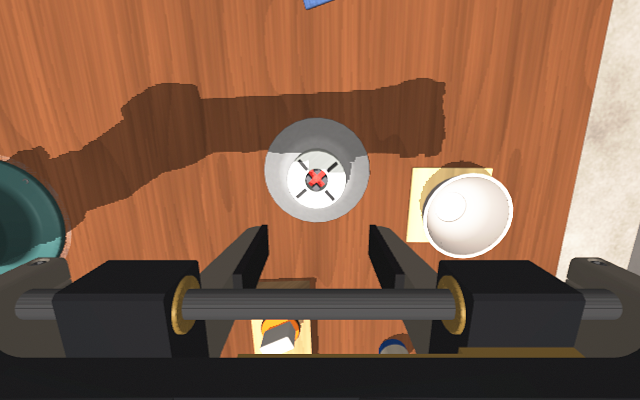

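Wrist view shows the hub rim centred at ~(317,179) with four black lines in a diagonal cross. Next I'll measure the lines from both views.

```bash
python3 - <<'E'
from h import *
def go(im,i,c0):
    V=im.max(2).astype(int); h,w=V.shape
    yy,xx=np.mgrid[:h,:w]; px=np.c_[xx.ravel(),yy.ravel()]
    W=ray(i,px,.085).reshape(h,w,2)
    c=np.array(c0)
    for it in range(6):
        d=W-c; r=np.hypot(*np.moveaxis(d,2,0)); a=np.arctan2(d[...,1],d[...,0])
        m=(r>.020)&(r<.034)
        med=np.median(V[m]); wgt=np.clip(med-40-V,0,None)*m
        z=(wgt*np.exp(4j*a)).sum(); th=np.angle(z)/4
        # 4 lines: offsets perpendicular
        off=[];ws=[]
        A=[];b=[]
        for k in range(4):
            t=th+k*np.pi/2; mm=m&(np.abs(np.angle(np.exp(1j*(a-t))))<.4)
            if wgt[mm].sum()<1: continue
            p=(W[mm]*wgt[mm][:,None]).sum(0)/wgt[mm].sum(); n=np.array([-np.sin(t),np.cos(t)])
            A.append(n);b.append(n@p)
        c=np.linalg.lstsq(np.array(A),np.array(b),rcond=None)[0]
    print("centre",np.round(c*1000,1),"slot deg",round(np.degrees(th)%90,2),"res",np.round((np.array(A)@c-b)*1000,2))
go(cv2.imread("pics/top0.png"),ctrl.camera_info("top"),(.546,.074))
go(cv2.imread("pics/w2.png"),dict(np.load("w2.npz")),(.546,.074))
# red ejector centroid, 65 mm high
for n,i in(("top0",ctrl.camera_info("top")),("w2",dict(np.load("w2.npz")))):
    im=cv2.imread(f"pics/{n}.png"); h,s,v=cv2.split(cv2.cvtColor(im,cv2.COLOR_BGR2HSV)); m=((h<4)|(h>174))&(s>150)&(v>100)
    for c in blobs(m,8):
        w=ray(i,c,.065).mean(0)
        if np.hypot(*(w-[.546,.074]))<.03: print(n,"red",w)
E
```

```text
centre [546.   75.3] slot deg 40.02 res [ 0. -0.  0. -0.]
centre [544.1  76.4] slot deg 39.84 res [ 0.01 -0.03  0.01 -0.03]
top0 red [0.54702317 0.07579412]
w2 red [0.54376523 0.07538427]
```

{"fn": "jog_arm", "kwargs": {
  "commands": [
    {"x": -0.024,"y": -0.0925,"z": 0,"ax": 0,"ay": 0,"az": -0.05},
    {"x": -0.024,"y": -0.0925,"z": 0,"ax": 0,"ay": 0,"az": -0.05},
    {"x": -0.024,"y": -0.0925,"z": 0,"ax": 0,"ay": 0,"az": -0.05},
    {"x": -0.024,"y": -0.0925,"z": 0,"ax": 0,"ay": 0,"az": -0.05},
    {"x": -0.024,"y": -0.0925,"z": 0,"ax": 0,"ay": 0,"az": -0.05},
    {"x": -0.024,"y": -0.0925,"z": 0,"ax": 0,"ay": 0,"az": -0.05},
    {"x": -0.024,"y": -0.0925,"z": 0,"ax": 0,"ay": 0,"az": -0.05},
    {"x": 0,"y": 0,"z": 0,"ax": 0,"ay": 0,"az": 0},
    {"x": 0,"y": 0,"z": 0,"ax": 0,"ay": 0,"az": 0}
  ]
}}

```text
clock: 2.82
ee_pos: [0.4806, -0.1819, 0.2943]
tcp_rot: [-0.0, 0.974, 0.227, -0.0]
ft_force: [-0.3, 0.5, 0.7]
grip_width: 0.0645
grip_force: 0.0
```

```bash
python3 - <<'E'
from h import *
s=ctrl.read_state(); i=ctrl.camera_info("wrist"); im=ctrl.read_camera("wrist"); im=im[:,:,::-1].copy(); cv2.imwrite("pics/w3.png",im)
np.savez("w3.npz",mtx=i["mtx"],world_from_camera=i["world_from_camera"])
print(s["clock"],s["ee_pos"],s["tcp_rot"],s["grip_width"],s["joint_positions"])
h,S,V=cv2.split(cv2.cvtColor(im,cv2.COLOR_BGR2HSV))
for c in blobs((S<50)&(V>150),60): print("white",c.mean(0),rect(i,c,.097))
for c in blobs((h>=5)&(h<20)&(S>190)&(V>130),60): print("orange",c.mean(0),rect(i,c,.057))
E
```

```text
2.825 [ 0.48057305 -0.18187608  0.29429356] [-4.94206680e-04  9.73964282e-01  2.26700964e-01 -7.90803351e-05] 0.0645367465822571 [-0.35636646  0.16966986  0.74688421  1.87522975 -0.12708257  1.14506053
 -0.67730612]
white [405.60869565 222.27536232] [ 483.4 -313.6   42.7   24.1  -12.4]
white [337.83838384 215.77777778] [ 451.3 -226.5   72.7    5.8  -89.1]
white [348.57575758 194.92424242] [ 482.  -226.9   35.8   16.1  -88.5]
white [286.02380952 175.35714286] [ 470.7 -140.8   24.1    7.3  -88.8]
white [314.57777778 187.80740741] [ 473.5 -175.    49.6   42.6   26.2]
white [436.90163934  92.49180328] [ 643.3 -264.9   27.3   12.5  -87.9]
white [476.8974359   61.74358974] [ 696.1 -287.4   28.3   27.1   34.6]
white [616.025  26.575] [ 797.1 -411.3   20.4    8.3   69. ]
white [175.63450292  51.2748538 ] [548.9  41.7 136.1 117.1 -31.9]
```

View pics/w3.png

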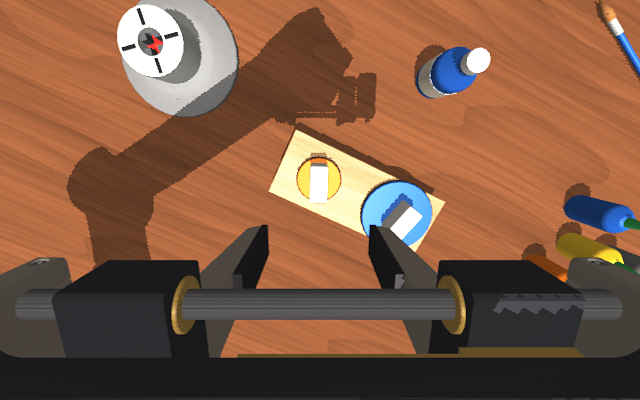

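The bar stands upright in the image at ~(318,185), aligned with the finger plane. My mask bled onto the wood, so I'll tighten it.

```bash
python3 - <<'E'
from h import *
im=cv2.imread("pics/w3.png"); i=dict(np.load("w3.npz")); h,S,V=cv2.split(cv2.cvtColor(im,cv2.COLOR_BGR2HSV))
roi=np.zeros_like(V,bool); roi[150:215,285:350]=1
print(V[150:212:3,318],S[150:212:3,318])
for s,v in((15,200),(15,235),(25,235)):
  for c in blobs((S<s)&(V>v)&roi,60): print(s,v,c.min(0),c.max(0),rect(i,c,.097))
for c in blobs((h>=8)&(h<24)&(S>150)&roi,100): print("orange",c.min(0),c.max(0),rect(i,c,.057))
E
```

```text
[254 178  83 243 239 124 255 255 255 255 255 255 255 255 255 255 255 255
 255 255 255] [ 86 123  98 198 192  23   0   0   0   0   0   0   0   0   0   0   0   0
  51  47  55]
15 200 [310 167] [327 202] [ 478.  -184.    47.1   22.5   25.8]
15 235 [310 167] [327 202] [ 478.  -184.    47.1   22.5   25.8]
25 235 [309 167] [327 202] [ 477.9 -183.8   47.7   23.5   24. ]
orange [285 199] [318 214] [ 429.6 -179.8   49.5   23.2  -65.5]
```

{"fn": "jog_arm", "kwargs": {
  "commands": [
    {"x": -0.005,"y": -0.0045,"z": -0.1,"ax": 0,"ay": 0,"az": 0},
    {"x": 0,"y": 0,"z": -0.1,"ax": 0,"ay": 0,"az": 0},
    {"x": 0,"y": 0,"z": -0.1,"ax": 0,"ay": 0,"az": 0},
    {"x": 0,"y": 0,"z": -0.1,"ax": 0,"ay": 0,"az": 0},
    {"x": 0,"y": 0,"z": -0.1,"ax": 0,"ay": 0,"az": 0},
    {"x": 0,"y": 0,"z": -0.04,"ax": 0,"ay": 0,"az": 0},
    {"x": 0,"y": 0,"z": -0.037,"ax": 0,"ay": 0,"az": 0},
    {"x": 0,"y": 0,"z": 0,"ax": 0,"ay": 0,"az": 0},
    {"x": 0,"y": 0,"z": 0,"ax": 0,"ay": 0,"az": 0}
  ]
}}

```text
clock: 4.0
ee_pos: [0.4789, -0.186, 0.0647]
tcp_rot: [0.0, 0.974, 0.225, 0.001]
ft_force: [-0.2, -0.4, -0.2]
grip_width: 0.0642
grip_force: 0.0
```

{"fn": "jog_arm", "kwargs": {
  "commands": [
    {"x": 0,"y": 0,"z": 0,"ax": 0,"ay": 0,"az": 0},
    {"x": 0,"y": 0,"z": 0,"ax": 0,"ay": 0,"az": 0},
    {"x": 0,"y": 0,"z": 0,"ax": 0,"ay": 0,"az": 0},
    {"x": 0,"y": 0,"z": 0,"ax": 0,"ay": 0,"az": 0},
    {"x": 0,"y": 0,"z": 0,"ax": 0,"ay": 0,"az": 0},
    {"x": 0,"y": 0,"z": 0,"ax": 0,"ay": 0,"az": 0}
  ],
  "claw": -1,
  "grip_force": 45
}}

```text
clock: 4.75
ee_pos: [0.4778, -0.1853, 0.0638]
tcp_rot: [-0.001, 0.974, 0.225, -0.0]
ft_force: [-1.7, 2.3, 4.8]
grip_width: 0.0235
grip_force: 45.0
```

{"fn": "jog_arm", "kwargs": {
  "commands": [
    {"x": 0,"y": 0,"z": 0.05,"ax": 0,"ay": 0,"az": 0},
    {"x": 0,"y": 0,"z": 0.11,"ax": 0,"ay": 0,"az": 0},
    {"x": 0,"y": 0,"z": 0.11,"ax": 0,"ay": 0,"az": 0},
    {"x": 0,"y": 0,"z": 0.11,"ax": 0,"ay": 0,"az": 0},
    {"x": 0.028,"y": 0.1085,"z": 0,"ax": 0,"ay": 0,"az": 0.013},
    {"x": 0.028,"y": 0.1085,"z": 0,"ax": 0,"ay": 0,"az": 0.013},
    {"x": 0.028,"y": 0.1085,"z": 0,"ax": 0,"ay": 0,"az": 0.013},
    {"x": 0.028,"y": 0.1085,"z": 0,"ax": 0,"ay": 0,"az": 0.013},
    {"x": 0.028,"y": 0.1085,"z": 0,"ax": 0,"ay": 0,"az": 0.013},
    {"x": 0.028,"y": 0.1085,"z": 0,"ax": 0,"ay": 0,"az": 0.012},
    {"x": 0,"y": 0,"z": 0,"ax": 0,"ay": 0,"az": 0},
    {"x": 0,"y": 0,"z": 0,"ax": 0,"ay": 0,"az": 0}
  ]
}}

```text
clock: 6.25
ee_pos: [0.545, 0.0737, 0.2153]
tcp_rot: [0.0, 0.94, 0.34, -0.001]
ft_force: [0.7, -0.2, -2.1]
grip_width: 0.0236
grip_force: 45.0
```

```bash
python3 - <<'E'
from h import *
s=ctrl.read_state(); i=ctrl.camera_info("wrist"); im=ctrl.read_camera("wrist")[:,:,::-1].copy(); cv2.imwrite("pics/w4.png",im)
np.savez("w4.npz",mtx=i["mtx"],world_from_camera=i["world_from_camera"])
print({k:np.round(s[k],4).tolist() for k in("clock","ee_pos","tcp_rot","ft_force","wrist_torque","grip_width")})
E
```

```text
{'clock': 6.25, 'ee_pos': [0.545, 0.0737, 0.2153], 'tcp_rot': [0.0005, 0.9403, 0.3403, -0.0005], 'ft_force': [0.6521, -0.1814, -2.0714], 'wrist_torque': [-0.085, 0.0962, -0.0305], 'grip_width': 0.0236}
```

View pics/w4.png

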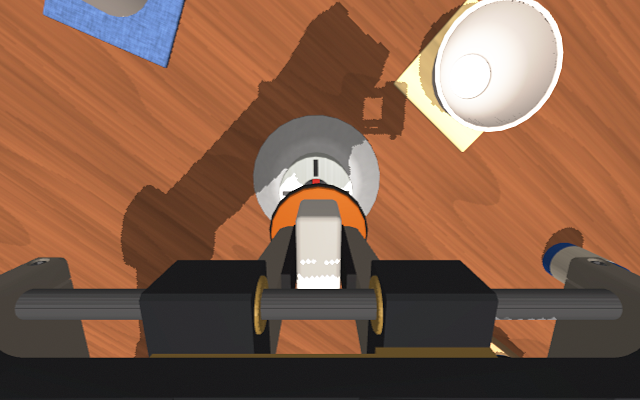

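Wrist view: the orange disc spans cols ~270–367 below the hub. One hub line is at col ~316 and nearly vertical, so the yaw is right. I'll measure disc centre against hub centre in this one view.

```bash
python3 - <<'E'
from h import *
from scipy.optimize import least_squares
im=cv2.imread("pics/w4.png"); i=dict(np.load("w4.npz")); h,S,V=cv2.split(cv2.cvtColor(im,cv2.COLOR_BGR2HSV))
o=((h>=5)&(h<20)&(S>200)&(V>200)); n,lab,st,_=cv2.connectedComponentsWithStats(o.astype(np.uint8))
roi=np.zeros_like(o); roi[180:240,262:375]=1; o&=roi
cols=[c for c in range(276,363) ]
pts=np.array([(c,np.argmax(o[:,c])) for c in cols if o[:,c].any()])
print(pts[::8].tolist(), "row220 extent",np.where(o[215])[0][[0,-1]])
w=ray(i,pts,.2085)
r=least_squares(lambda p:np.hypot(*(w-p[:2]).T)-.032,[.545,.074],loss="soft_l1",f_scale=.0005)
print("disc centre",r.x,"rms",np.sqrt(np.mean(r.fun**2)))
# front slot line: dark pixels near col 316, rows 155-178
d=(V<110); 
for row in range(156,180,2):
    x=np.where(d[row,305:328])[0]+305; print(row,x.min() if len(x) else None,x.max() if len(x) else None, np.round(ray(i,[x.mean(),row],.085)[0],4) if len(x) else "")
# rim outer edge top row
print(V[145:185,300].tolist()); print(V[145:185,332].tolist())
E
```

```text
[[276, 214], [284, 203], [292, 196], [300, 192], [308, 190], [316, 189], [324, 189], [332, 191], [340, 194], [348, 199], [356, 207]] row220 extent [276 360]
disc centre [0.54458902 0.07319284] rms 0.0002809374537995197
156 305 327 [0.5758 0.0999]
158 None None 
160 314 317 [0.5714 0.0987]
162 314 317 [0.5697 0.0974]
164 314 317 [0.5681 0.096 ]
166 314 317 [0.5665 0.0947]
168 314 317 [0.5648 0.0933]
170 314 317 [0.5632 0.0919]
172 314 317 [0.5616 0.0906]
174 314 317 [0.5599 0.0892]
176 None None 
178 None None 
[124, 125, 126, 125, 125, 124, 124, 125, 125, 127, 124, 107, 101, 101, 113, 184, 224, 225, 222, 223, 222, 222, 223, 222, 222, 221, 221, 222, 221, 221, 221, 221, 221, 221, 221, 220, 219, 218, 236, 255]
[126, 129, 130, 129, 128, 126, 127, 127, 127, 128, 129, 120, 104, 102, 104, 146, 227, 234, 231, 231, 230, 230, 229, 229, 229, 229, 228, 228, 227, 227, 227, 226, 227, 226, 226, 225, 225, 225, 229, 225]
```

{"fn": "jog_arm", "kwargs": {
  "commands": [
    {"x": 0,"y": 0.0045,"z": -0.09,"ax": 0,"ay": 0,"az": 0},
    {"x": 0,"y": 0,"z": -0.06,"ax": 0,"ay": 0,"az": 0},
    {"x": 0,"y": 0,"z": -0.032,"ax": 0,"ay": 0,"az": 0},
    {"x": 0,"y": 0,"z": 0,"ax": 0,"ay": 0,"az": 0},
    {"x": 0,"y": 0,"z": 0,"ax": 0,"ay": 0,"az": 0}
  ]
}}

```text
clock: 6.92
ee_pos: [0.5461, 0.0761, 0.1439]
tcp_rot: [0.0, 0.94, 0.34, 0.001]
ft_force: [0.3, 0.5, -3.0]
grip_width: 0.0238
grip_force: 45.0
```

```bash
python3 - <<'E'
from h import *
s=ctrl.read_state(); ims={}
for n in("wrist","scene","top"):
    i=ctrl.camera_info(n); im=ctrl.read_camera(n)[:,:,::-1].copy(); cv2.imwrite(f"pics/{n}5.png",im); ims[n]=im
    np.savez(f"{n}5.npz",mtx=i["mtx"],world_from_camera=i["world_from_camera"])
print({k:np.round(s[k],4).tolist() for k in("clock","ee_pos","tcp_rot","ft_force","wrist_torque","grip_width")})
cv2.imwrite("pics/m5.png",np.hstack([cv2.resize(ims["wrist"][130:260,250:380],(400,400)),cv2.resize(ims["scene"][150:230,305:385],(400,400),interpolation=2)]))
E
```

```text
{'clock': 6.925, 'ee_pos': [0.5461, 0.0761, 0.1439], 'tcp_rot': [0.0002, 0.9404, 0.3402, 0.0009], 'ft_force': [0.2952, 0.5251, -3.0172], 'wrist_torque': [-0.0337, 0.1211, -0.0094], 'grip_width': 0.0238}
```

View pics/m5.png

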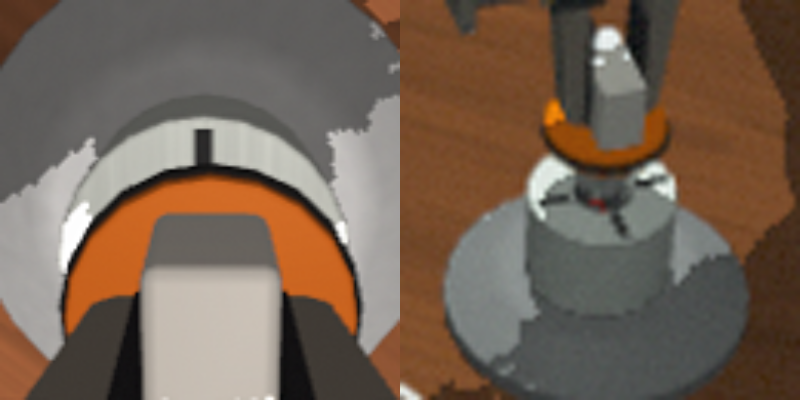

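Wrist crop: the hub line is at col ~316 and the disc/bar axis at ~318. Scene crop: the stem tip hangs roughly over the bore. I'll put numbers on both views.

```bash
python3 - <<'E'
from h import *
n=np.array([-.641,.767]);t=np.array([.767,.641])
def rep(l,p): p=np.array(p)*1000; print(l,"xy",np.round(p,1),"n",round(p@n,1),"t",round(p@t,1))
i=dict(np.load("scene5.npz")); im=cv2.imread("pics/scene5.png"); h,S,V=cv2.split(cv2.cvtColor(im,cv2.COLOR_BGR2HSV))
print("sceneright",np.array(i["world_from_camera"])[:2,0])
o=(h<18)&(S>200)&(V>90); o[:165]=0;o[186:]=0;o[:,:328]=0;o[:,366:]=0
for r in range(172,185): 
    x=np.where(o[r])[0]; print(r,x[[0,-1]] if len(x) else "",end="; ")
print()
# hub cylinder body silhouette: low-saturation vs foot - print gradient rows
for r in range(198,208,3): print(r,V[r,322:368].tolist())
rep("scene hub",ray(i,[345.2,190],.085)[0]); rep("scene disc",ray(i,[346.3,176],.131)[0])
j=dict(np.load("wrist5.npz"))
rep("wrist line",ray(j,[316,178],.085)[0]); rep("wrist disc",ray(j,[318.2,190],.137)[0])
# project TCP axis points into the wrist view
T=np.array(j["world_from_camera"]);M=np.array(j["mtx"])
for p in([.5461,.0761,.085],[.5461,.0761,.137]):
    q=np.linalg.inv(T)@[*p,1]; q=M@(q[:3]*[1,-1,-1]); print(q[:2]/q[2])
E
```

```text
sceneright [-0.40325583  0.91507538]
172 [334 357]; 173 [334 357]; 174 [334 357]; 175 [334 358]; 176 [334 357]; 177 [335 357]; 178 [336 357]; 179 [336 356]; 180 [338 354]; 181 [339 353]; 182 [342 351]; 183 ; 184 ; 
198 [135, 135, 140, 139, 145, 144, 146, 137, 92, 82, 88, 89, 90, 90, 93, 94, 94, 96, 101, 116, 129, 133, 129, 128, 128, 125, 126, 120, 117, 110, 95, 90, 91, 89, 90, 85, 84, 107, 142, 138, 136, 135, 131, 127, 131, 130]
201 [136, 135, 141, 143, 144, 146, 147, 139, 90, 85, 89, 88, 93, 93, 92, 97, 95, 101, 95, 96, 96, 97, 95, 97, 95, 96, 97, 100, 98, 95, 94, 94, 94, 90, 88, 83, 89, 118, 142, 142, 142, 140, 132, 116, 86, 113]
204 [133, 136, 140, 142, 144, 147, 143, 134, 88, 81, 87, 86, 93, 91, 93, 94, 94, 96, 97, 96, 96, 96, 95, 98, 98, 98, 94, 97, 96, 92, 92, 89, 91, 89, 83, 81, 79, 94, 143, 139, 124, 77, 81, 77, 74, 78]
207 [134, 136, 137, 140, 143, 146, 147, 144, 134, 82, 91, 88, 90, 90, 94, 93, 95, 94, 99, 100, 98, 99, 97, 95, 97, 97, 94, 92, 91, 93, 91, 91, 90, 85, 85, 77, 85, 78, 81, 80, 82, 81, 81, 77, 79, 75]
scene hub xy [550.7  78.9] n -292.5 t 473.0
scene disc xy [547.2  78.1] n -290.9 t 469.8
wrist line xy [567.8  96.1] n -290.3 t 497.1
wrist disc xy [569.7  95.5] n -292.0 t 498.2
[317.78511039 212.57739082]
[317.88808465 234.97180837]
```

{"fn": "jog_arm", "kwargs": {
  "commands": [
    {"x": -0.0018,"y": 0.0022,"z": -0.01,"ax": 0,"ay": 0,"az": 0},
    {"x": 0,"y": 0,"z": -0.01,"ax": 0,"ay": 0,"az": 0},
    {"x": 0,"y": 0,"z": -0.007,"ax": 0,"ay": 0,"az": 0},
    {"x": 0,"y": 0,"z": 0,"ax": 0,"ay": 0,"az": 0},
    {"x": 0,"y": 0,"z": 0,"ax": 0,"ay": 0,"az": 0}
  ]
}}

```text
clock: 7.7
ee_pos: [0.5445, 0.0772, 0.1321]
tcp_rot: [0.0, 0.94, 0.341, -0.0]
ft_force: [0.0, 0.1, -2.1]
grip_width: 0.0239
grip_force: 45.0
```

No contact force, so the stem is in the round lead-in. Next I'll go in carefully.

{"fn": "jog_arm", "kwargs": {
  "commands": [
    {"x": 0,"y": 0,"z": -0.005,"ax": 0,"ay": 0,"az": 0},
    {"x": 0,"y": 0,"z": -0.005,"ax": 0,"ay": 0,"az": 0},
    {"x": 0,"y": 0,"z": 0,"ax": 0,"ay": 0,"az": 0},
    {"x": 0,"y": 0,"z": 0,"ax": 0,"ay": 0,"az": 0}
  ]
}}

```text
clock: 8.2
ee_pos: [0.5443, 0.077, 0.1279]
tcp_rot: [0.0, 0.94, 0.341, -0.0]
ft_force: [-0.8, -1.7, -3.4]
grip_width: 0.0236
grip_force: 45.0
```

{"fn": "jog_arm", "kwargs": {
  "commands": [
    {"x": 0,"y": -0.001,"z": -0.01,"ax": 0,"ay": 0,"az": 0},
    {"x": 0,"y": 0,"z": -0.01,"ax": 0,"ay": 0,"az": 0},
    {"x": 0,"y": 0,"z": 0,"ax": 0,"ay": 0,"az": 0},
    {"x": 0,"y": 0,"z": 0,"ax": 0,"ay": 0,"az": 0}
  ]
}}

```text
clock: 8.7
ee_pos: [0.5443, 0.0769, 0.1198]
tcp_rot: [-0.0, 0.94, 0.341, -0.0]
ft_force: [-1.5, -1.7, -3.4]
grip_width: 0.0237
grip_force: 45.0
```

{"fn": "jog_arm", "kwargs": {
  "commands": [
    {"x": 0,"y": -0.001,"z": -0.01,"ax": 0,"ay": 0,"az": 0},
    {"x": 0,"y": 0,"z": -0.01,"ax": 0,"ay": 0,"az": 0},
    {"x": 0,"y": 0,"z": -0.01,"ax": 0,"ay": 0,"az": 0},
    {"x": 0,"y": 0,"z": -0.007,"ax": 0,"ay": 0,"az": 0},
    {"x": 0,"y": 0,"z": 0,"ax": 0,"ay": 0,"az": 0},
    {"x": 0,"y": 0,"z": 0,"ax": 0,"ay": 0,"az": 0}
  ]
}}

```text
clock: 9.45
ee_pos: [0.5447, 0.0764, 0.1062]
tcp_rot: [-0.0, 0.94, 0.341, 0.0]
ft_force: [-5.0, -2.1, 7.8]
grip_width: 0.0237
grip_force: 45.0
```

{"fn": "jog_arm", "kwargs": {
  "commands": [
    {"x": -0.001,"y": 0,"z": -0.005,"ax": 0,"ay": 0,"az": 0},
    {"x": 0,"y": 0,"z": -0.005,"ax": 0,"ay": 0,"az": 0},
    {"x": 0,"y": 0,"z": 0,"ax": 0,"ay": 0,"az": 0},
    {"x": 0,"y": 0,"z": 0,"ax": 0,"ay": 0,"az": 0}
  ]
}}

```text
clock: 9.95
ee_pos: [0.5447, 0.0764, 0.1037]
tcp_rot: [-0.001, 0.94, 0.34, 0.001]
ft_force: [-8.3, -2.3, 19.3]
grip_width: 0.024
grip_force: 45.0
```

```bash
python3 - <<'E'
from h import *
a=ctrl.read_camera("scene")[:,:,::-1]; b=ctrl.read_camera("wrist")[:,:,::-1]
cv2.imwrite("pics/m6.png",np.hstack([cv2.resize(b[130:260,250:380],(400,400)),cv2.resize(a[150:230,305:385],(400,400),interpolation=2)]))
s=ctrl.read_state(); print(s["ee_pos"],s["ft_force"],s["wrist_torque"])
E
```

```text
[0.54471386 0.07637581 0.10373086] [-9.6549025  -2.68974232 19.15299107] [-0.79514881  2.29698847  0.0833571 ]
```

View pics/m6.png

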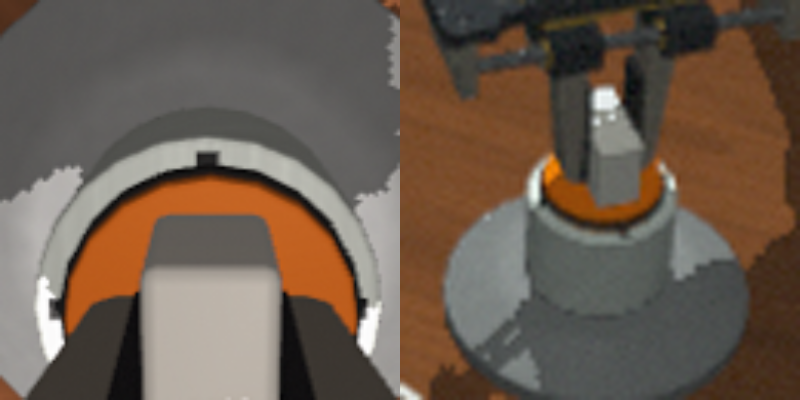

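The disc sits centred and appears flush on the rim in both views. One small extra press will confirm it is on the stop.

{"fn": "jog_arm", "kwargs": {
  "commands": [
    {"x": 0,"y": 0,"z": -0.004,"ax": 0,"ay": 0,"az": 0},
    {"x": 0,"y": 0,"z": 0,"ax": 0,"ay": 0,"az": 0},
    {"x": 0,"y": 0,"z": 0,"ax": 0,"ay": 0,"az": 0}
  ]
}}

```text
clock: 10.42
ee_pos: [0.5448, 0.0764, 0.1037]
tcp_rot: [-0.001, 0.94, 0.341, 0.001]
ft_force: [-13.4, -4.3, 34.4]
grip_width: 0.0241
grip_force: 45.0
```

The height held at 0.1037 m while the force rose from 19 to 34 N, so the head is on its stop. Handing in.

```bash
python3 -c "
from workcell import ctrl
print(ctrl.job_done())"
```

```text
the job is handed in; nothing more can be done
None
```

The mug was on the mat, so I fitted the narrow orange head into the hub, pressed it down flush against the stop, and handed the job in at about 10.4 s with it still gripped at 45 N; no verdict was returned.

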